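Hold the sample cell in the light gauge's beam

ROBOT

A 6-joint arm with a two-finger parallel gripper is mounted at the origin on a cart in front of the work surface, level with it; the furniture and walls round the work are solid. World frame = base frame: x ahead of the robot, y to its left, z up, the work surface at z = 0. Lengths are in m, angles in rad, forces in N, time in s.
With the tool pointing down it reaches from about 0.25 to 0.8 m from the base axis. Payload 8.5 kg.
Tool frame: the origin (TCP) lies midway between the tips of the shut fingers; the grasp point (between the pads) lies 19 mm behind it; z points along the fingers, y is the line along which they close (so a half turn about z gives the same grasp; the last joint's range is limited). The gripper opens to 85 mm and grips with 20 to 120 N. Pads are 22 mm wide; open, the fingers measure 114 mm over their backs; the gripper's body (76 mm by 85 mm) begins 54 mm behind the grasp point. The pads swing forward as they close: fully open they stand 13 mm farther back than shut.
Start: joints at [1.31, 0.238, -0.013, 1.319, 0, 1.571], TCP at [0.135, 0.507, 0.231] pointing down, gripper open.
Joint ranges: [-2.66, 2.66], [-1.03, 1.9], [-1.14, 1.46], [-1.82, 2.27], [-1.45, 1.34], [-3.14, 3.14]. Speed limits (rad/s): [2.22, 2.22, 2.79, 3.14, 3.14, 3.14].

INTERFACE

Orientations are given as a unit quaternion [x, y, z, w].
In Python, from plant import robot, cams, job gives the robot as it stands. The module is installed in compiled form; this text tells all that it offers.
- The arm moves only by the tool send_rows, never from a script. Its argument "steps" is a list of rows, each a list of 5 numbers: the finger opening in cm, from 0 to 8.54, then the shift along the tool's x, y, z in cm, then the turn about the tool's z in degrees. In form: [[fingers, tx, ty, tz, turn], ...]. A call has 1 to 20 rows; each row shifts and turns the commanded pose from where the row before left it, along the tool's axes as they then stand; what a row does not reach is not made up. A row lasts 1/10 s, in which the tool goes at most 50 mm and 8.59 degrees, less where a joint would pass 70% of its speed; a pose out of reach is approached as far as the arm can. A call is refused whole if a number of a shift passes 5 or a number of a turn 8.59, either way. A call with a gripper value outside its range is refused whole. The fingers move at their own pace and stop on an object; "newtons" is the grip in N (left out, the last holds). Time passes only in rows, so rows that do not move let the fingers close. It gives the time, the measured TCP pose, the force, the opening and the grip force at its end, in the units of the state.
- robot.state(): the state, without advancing time (a new reading comes with each control period).
- cams.get_image(name): name is "scene" or "side" or "wrist"; returns the picture (384x512x3 uint8, red, green, blue); there is no depth.
- cams.camera_model(name): a dict with "fx", "fy", "cx", "cy" (pixels), "origin" and "orientation" of the camera in the world. Camera axes: x right, y up, looking along -z (the intrinsics and any distortion apply to the point x, -y, -z); pixel columns grow to the right and rows downward; lengths in m; the calibration is good to about 2 mm. A picture is of the moment at which its call begins: read the wrist's pose just before it. camera_model takes no time and is no camera call; for the wrist camera it gives the pose at the moment of the call.
- job.job_done(): hands the job in; it is judged then, once.
The state is a dict: "t": time; "joints": joint angles; "joint_velocities": joint speeds; "effort": joint torques, N m; "ee_pos": TCP position; "tcp_rot": TCP orientation; "wrist_force": force on the tool from outside, world axes, zero at the start; "ft_torque": the same for the moment, N m; "gripper_width": finger opening in m; "grasp_force": force on a finger pad.
Only numpy, scipy, OpenCV 4.12 (cv2) and the standard library are available. Lean on these libraries where they do the work, as an engineer would, in place of code of your own. Each camera call takes 0.05 s, during which the arm holds its last target. There are 200 camera calls.

TASK

Fold up both side shades of the bench light gauge until they stand upright, so that they and the two housings make an open box round the light path. Then take the taller of the two glass cells out of the wooden stand, gripping it by its frosted faces only and never touching its clear faces, and hold it upright in the light path, midway between lamp and sensor, with its clear faces looking squarely at the two snouts and its window centred on the beam, touching nothing but the fingers. Finish while still holding it there; the shades stay up, and the short cell and the things lying around are left where they are.

Things in the scene. Friction and masses are not known exactly. Their poses are not given: they have to be found in the camera images.
- gauge: Bench light gauge, fixed: dark steel base 250 x 116 mm, top 10 mm above the bench, with two grey housings 45 x 62 mm, tops at 98 mm: lamp (ribs on top) at the -x end, sensor at the +x end, inner faces 151 mm apart. From each a black snout, 28 mm across, stands 10 mm inwards. Origin: centre of the underside, on the bench; x along the beam from lamp to sensor, y to the left shade, z up
- beam_mid (a point): The middle of the light path, midway between the two snouts, 70 mm above the bench; axes as the gauge (x along the beam, z up). The snouts end 65.5 mm to either side of it along x. Nothing stands below it but the base plate
- shade_left (a joint): Hinge of the left shade (gauge's +y side), rad: 0 flat outwards, 1.57 upright (stop); starts at 0.05 to 0.35. Aluminium panel 120 mm long (along gauge x), 4 mm thick, reaching 62 mm from the hinge; from the middle of its free edge a lift tab 16 mm wide (along x), 6 mm thick sticks out, to 92 mm from the hinge. Stiff hinge (about 0.06 N m): the shade stays where it is left
- shade_right (a joint): Hinge of the right shade (on the gauge's -y side), the mirror image of the left: 0 flat outwards, 1.57 upright
- shade_left_hinge (a point): On the left shade's hinge line, at the middle of its length: in the gauge's frame at y +55 mm, 12 mm above the bench. The hinge line runs along the gauge's x
- shade_right_hinge (a point): The same of the right shade: in the gauge's frame at y -55 mm, 12 mm above the bench
- shade_left_tab (a point): The point to pinch on the left shade's lift tab: middle of its width and thickness, 80 mm from the hinge line, 18 mm beyond the panel's edge and 12 mm from the tab's end. It can be pinched across its 16 mm width from above
- shade_right_tab (a point): The same point on the right shade's lift tab
- stand: Fixed wooden block 140 x 60 x 22 mm with two square pockets 34 mm wide and 14 mm deep, 80 mm apart along its x axis, one cell standing in each; which cell stands in which varies. Origin: centre of the underside, on the bench
- tall_cell: The taller glass cell: open-topped square tube with a floor, 30 x 30 x 110 mm, about 80 g, upright in a pocket, underside 8 mm above the bench. The two faces across its y axis (30 mm apart) are frosted, whitish, flat: grip these. The two across x are clear, recessed 2 mm. Origin: centre of the underside, z up the cell. In the stand its axes are within 0.05 rad of the stand's
- tall_cell_clear_faces: The two clear faces of the tall cell (x = +13 and -13 mm); the fingers must never touch them. Same origin and axes as the cell
- cell_window (a point): The window of the tall cell: on its axis, 40 mm above its underside (70 mm below its rim); the light should pass here, along the cell's x axis
- short_cell: The short glass cell, 30 x 30 x 70 mm, otherwise alike; stays in the stand. Origin: centre of the underside
- tape_measure: A yellow tape measure, 36 x 87 x 64 mm, bystander
- pliers: Blue-handled pliers lying flat, 54 x 170 x 15 mm, bystander
There are look-alikes about, which are no part of the job. Leave any pink, purple or yellow look-alike of the tall_cell alone.

How it is judged:
On the way, in this order (a step that is already met when the one before it is completed fails the run):
1. both shades stand upright (value of joint each of shade_left, shade_right above 1.4 rad), for 0.2 s.
2. the tall cell is lifted clear of the stand in the fingers (z of tall_cell in the frame of stand above 0.025 m and contact force between the fingers and tall_cell above 0.5 N), for 0.2 s.
At the end, for the whole second after the job is handed in: Shades at 1.4 rad or more; tall cell in the fingers, still, upright and square to the beam within 0.15 rad, its window within 8 mm sideways, 12 mm in height, 20 mm along the beam, gauge and clear faces untouched; short cell within 15 mm, tape and pliers within 30 mm of their starts (all of step 1 and x of cell_window in the frame of beam_mid between -0.02 and 0.02 m and y of cell_window in the frame of beam_mid between -0.008 and 0.008 m and z of cell_window in the frame of beam_mid between -0.012 and 0.012 m and angle between the x axis of tall_cell and the x axis of gauge, either way round below 0.15 rad and angle between tall_cell's own z axis and vertical below 0.15 rad and contact force between the fingers and tall_cell above 0.5 N and contact force between the fingers and tall_cell_clear_faces below 0.1 N and contact force between tall_cell and gauge below 0.1 N and linear speed of tall_cell below 0.03 m/s and distance of short_cell from where it was at the start of the episode below 0.015 m and angle between short_cell's own z axis and vertical below 0.2 rad and distance of each of tape_measure, pliers from where it was at the start of the episode below 0.03 m); the arm keeps its last pose, push and grip.
It fails at once if the fingers touch the clear faces of the tall cell (contact force between the fingers and tall_cell_clear_faces above 0.3 N).
It fails at once if the short cell is pulled out or tipped over (distance of short_cell from where it was at the start of the episode above 0.03 m or angle between short_cell's own z axis and vertical above 0.4 rad).
It fails at once if the tape measure or the pliers are pushed away (distance of any of tape_measure, pliers from where it was at the start of the episode above 0.05 m).
It also fails if it takes over 69 s, if anything falls off the work surface, if the arm or the gripper's body presses on something with over 40 N, if the wrist force passes 120 N, or if a joint passes its speed limit or range.

## Working session

There is one attempt and no reset: what is moved stays moved. The work goes in short steps, Python scripts to look and compute and a tool call to move; the robot and the scene stay as the last step left them, time stands still between calls to the robot, and variables do not carry over. Pictures are saved under pics/ and viewed, at most 10 in all, crops included, and the job is handed in when it is done.

Besides the shell and the picture viewer there is one more tool, called after ">>>" by a JSON object that holds its "api" and its "payload". send_rows: Moves the arm, as the interface text tells. Its arguments: {"type":"object","properties":{"steps":{"type":"array"},"newtons":{"type":"number"}},"required":["steps"]}

```bash
mkdir -p pics; python3 - <<'E'
from plant import robot,cams,job
import cv2,numpy as np
ims=[]
for n in("scene","side","wrist"):
    m=cams.camera_model(n); im=cams.get_image(n); cv2.imwrite(f"pics/{n}0.png",im[:,:,::-1]); print(n,m)
s=robot.state(); print(s)
E
```

```text
scene {'fx': 369.0424465416586, 'fy': 369.0424465416586, 'cx': 255.74564457058077, 'cy': 189.7289368206612, 'origin': array([ 0.55303085, -0.62808037,  1.13797514]), 'orientation': array([0.25005075, 0.01155505, 0.06696951, 0.96584481])}
side {'fx': 435.3363619130075, 'fy': 435.3363619130075, 'cx': 268.0174218752985, 'cy': 193.0160525767896, 'origin': array([ 0.00940733, -1.15792874,  0.61514157]), 'orientation': array([ 0.53521239, -0.10851428, -0.15321683,  0.82358785])}
wrist {'fx': 290.48723825356876, 'fy': 290.48723825356876, 'cx': 264.60887560778883, 'cy': 190.40270709257408, 'origin': array([0.06920227, 0.52426225, 0.37382634]), 'orientation': array([-0.10688208, -0.08168081,  0.60338874,  0.7860194 ])}
{'t': 0.15, 'joints': array([ 1.31003655e+00,  2.38654718e-01, -1.40433860e-02,  1.31919619e+00,
        9.05623933e-06,  1.57077528e+00]), 'joint_velocities': array([-0.00057701, -0.00272159,  0.00239281, -0.00101834, -0.00085634,
       -0.00016371]), 'effort': array([ 1.34541366e-03, -5.39075804e+01,  3.46599734e+01,  1.44915859e-02,
        4.29759712e-05,  1.04728036e-05]), 'ee_pos': array([0.1352704 , 0.50695429, 0.23082585]), 'tcp_rot': array([ 1.30000361e-01,  9.91513794e-01, -5.43733780e-04, -7.58691022e-05]), 'wrist_force': array([ 0.29554094, -0.38865884, -0.15378784]), 'ft_torque': array([-0.01387715,  0.03431787, -0.01331159]), 'grasp_force': 0.0, 'gripper_width': 0.08508054070285959}
```

View pics/scene0.png

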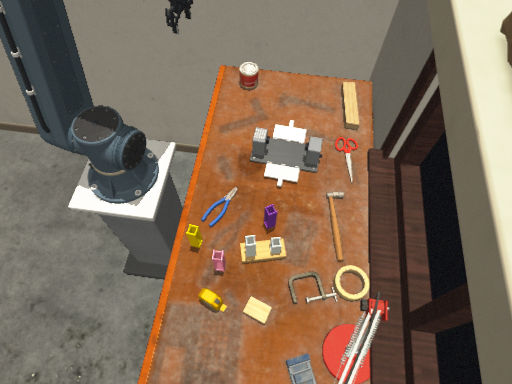

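View pics/side0.png

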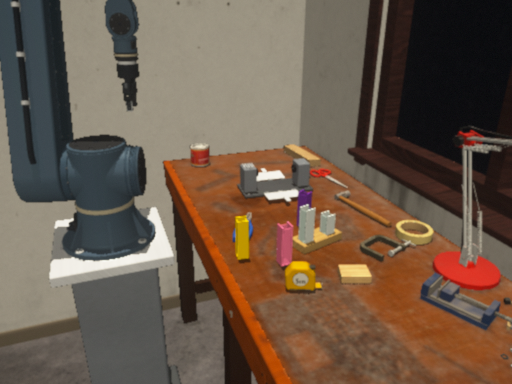

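The scene view shows the gauge at about (287,150), with its lamp at (260,140), its sensor at (315,150) and its tabs at (291,124) and (281,182). The stand is at about (263,250), with cells at (251,240) and (276,243). The upright candidates are the two whitish cells in the stand, yellow (194,236), pink (218,262) and purple (270,216). In the side view the left-hand glass cell (307,222) is the taller one. I'll enlarge both views to confirm.

```bash
python3 - <<'E'
import cv2,numpy as np
a=cv2.imread("pics/scene0.png")[115:275,230:330]; b=cv2.imread("pics/side0.png")[150:270,230:350]
a=cv2.resize(a,None,fx=3.75,fy=3.75,interpolation=cv2.INTER_CUBIC); b=cv2.resize(b,None,fx=3.5,fy=3.5,interpolation=cv2.INTER_CUBIC)
c=np.zeros((600,800,3),np.uint8); c[:600,:375]=a; c[:420,380:800]=b; cv2.imwrite("pics/crop1.png",c)
E
```

```text
(no output)
```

View pics/crop1.png

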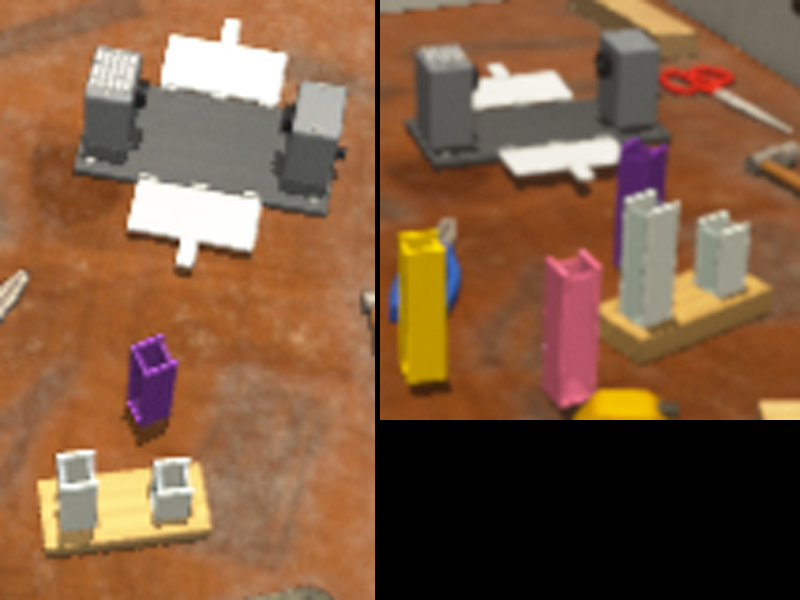

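The crop confirms it. The tall cell is the whitish glass one in the stand's left pocket, scene (250,243) and side (307,222). The other whitish one is clearly shorter, and the yellow, pink and purple ones are look-alikes. The lamp, with ribs, is on the left. Next is a rough localisation.

```bash
cat > h.py <<'E'
import numpy as np,cv2
from scipy.spatial.transform import Rotation as R
from plant import robot,cams,job
def ray(m,u,v):
    d=np.array([(u-m['cx'])/m['fx'],-(v-m['cy'])/m['fy'],-1.])
    return np.array(m['origin']),R.from_quat(m['orientation']).apply(d)
def onz(m,u,v,z):
    o,d=ray(m,u,v); return o+d*(z-o[2])/d[2]
def proj(m,P):
    c=R.from_quat(m['orientation']).inv().apply(np.atleast_2d(P)-m['origin'])
    return np.c_[m['cx']-m['fx']*c[:,0]/c[:,2],m['cy']+m['fy']*c[:,1]/c[:,2]]
E
python3 - <<'E'
from h import *
np.set_printoptions(precision=4,suppress=True)
m=cams.camera_model("scene")
f=lambda u,v,z:onz(m,230+u/3.75,115+v/3.75,z)
for n,u,v,z in [("plate FL",75,172,0.01),("plate FR",327,212,.01),("lampTop bl",97,47,.098),("lampTop fl",85,92,.098),("lampTop br",140,52,.098),("sensTop br",346,86,.098),("sens top bl",303,82,.098),("sens top fr",340,135,.098),("tab L end",231,20,.03),("tab R end",185,270,.03),("Rpanel c",140,178,.012),("Rpanel r",262,198,.012),
 ("stand bl",38,480,.022),("stand fl",45,545,.022),("stand br",202,464,.022),("stand fr",210,525,.022),("tall rim c",77,466,.118),("short rim c",172,475,.078),("purple rim",153,357,.11),("purple base",153,415,0)]:
    print(n,f(u,v,z)*1000)
E
```

```text
plate FL [443.9973 109.2443  10.    ]
plate FR [689.9934  98.2866  10.    ]
lampTop bl [452.9489 194.7882  98.    ]
lampTop fl [449.0316 140.9496  98.    ]
lampTop br [494.0103 194.7355  98.    ]
sensTop br [689.2935 182.7644  98.    ]
sens top bl [649.1706 181.6324  98.    ]
sens top fr [686.5425 126.2493  98.    ]
tab L end [577.3943 302.8484  30.    ]
tab R end [561.4316   3.9679  30.    ]
Rpanel c [507.6008 110.0353  12.    ]
Rpanel r [626.7515 103.9739  12.    ]
stand bl [ 458.7004 -213.9129   22.    ]
stand fl [ 473.3852 -269.7411   22.    ]
stand br [ 595.9658 -179.8957   22.    ]
stand fr [ 608.0105 -233.3309   22.    ]
tall rim c [ 495.2797 -233.8     118.    ]
short rim c [ 570.5788 -215.2738   78.    ]
purple rim [ 543.2877 -127.3303  110.    ]
purple base [ 548.8797 -130.7881    0.    ]
```

View pics/wrist0.png

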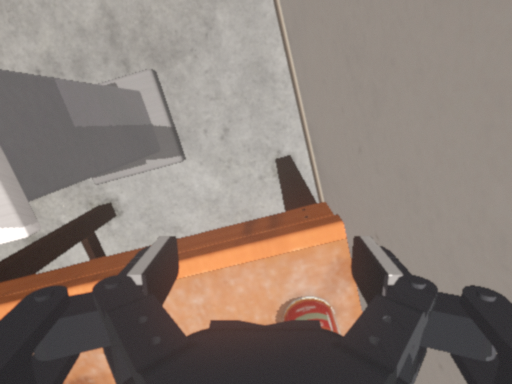

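The wrist view shows only the fingers, the bench edge and the red can. The measurements agree with the given sizes: plate about 247 mm long, stand about 140 mm, cell spacing about 78 mm. I'm moving above the gauge with the fingers closing along its x axis.

>>> {"api": "send_rows", "payload": {"steps": [[8,-4.04,-2.16,-0.6,0],[8,-4.04,-2.16,-0.6,0],[8,-4.04,-2.16,-0.6,0],[8,-4.04,-2.16,-0.6,0],[8,-4.04,-2.16,-0.6,0],[8,-4.04,-2.16,-0.6,0],[8,-4.04,-2.16,-0.6,0],[8,-4.04,-2.16,-0.6,0],[8,-4.04,-2.16,-0.6,0],[8,-4.04,-2.16,-0.6,0],[8,-4.04,-2.16,-0.6,0],[8,-4.04,-2.16,-0.6,0],[8,-4.04,-2.16,-0.6,0]]}}

```text
t: 1.45
ee_pos: [0.5715, 0.0989, 0.3093]
tcp_rot: [0.13, 0.991, -0.0, -0.0]
wrist_force: [1.0, 1.1, 0.3]
gripper_width: 0.0799
grasp_force: 0.0
```

>>> {"api": "send_rows", "payload": {"steps": [[8,0,0,0,7.8],[8,0,0,0,7.8],[8,0,0,0,7.8],[8,0,0,0,7.8],[8,0,0,0,7.8],[8,0,0,0,7.8],[8,0,0,0,7.8],[8,0,0,0,7.8],[8,0,0,0,7.8],[8,0,0,0,7.8],[8,0,0,0,0],[8,0,0,0,0]]}}

```text
t: 2.65
ee_pos: [0.5703, 0.1005, 0.3091]
tcp_rot: [0.724, 0.69, -0.0, -0.0]
wrist_force: [0.7, 0.6, -0.1]
gripper_width: 0.0802
grasp_force: 0.0
```

```bash
python3 - <<'E'
from h import *
np.set_printoptions(precision=4,suppress=True)
s=robot.state();print(s['t'],s['ee_pos'],s['joints'],R.from_quat(s['tcp_rot']).as_matrix())
m=cams.camera_model("wrist");cv2.imwrite("pics/w1.png",cams.get_image("wrist")[:,:,::-1])
np.save("w1.npy",m,allow_pickle=True);print(m['origin'],R.from_quat(m['orientation']).apply([0,0,-1]))
E
```

```text
2.65 [0.5703 0.1005 0.3091] [ 0.1744  0.3249  0.305   1.5515 -0.0001  1.7926] [[ 0.0474  0.9989 -0.0005]
 [ 0.9989 -0.0474 -0.0002]
 [-0.0002 -0.0005 -1.    ]]
[0.5727 0.1677 0.4522] [-0.0132 -0.2659 -0.9639]
```

View pics/w1.png

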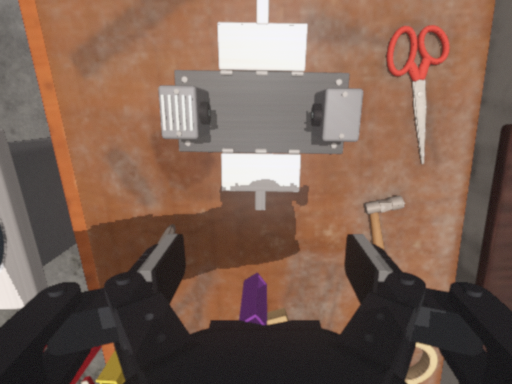

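The wrist view shows the plate corners at (175,71), (349,72), (342,154) and (178,152). The right tab ends at (260,210), the right panel edge is at row 191 and the left panel edge at row 23. I'm fitting the gauge pose and shade angles from these.

```bash
python3 - <<'E'
from h import *
from scipy.optimize import least_squares,brentq
np.set_printoptions(precision=4,suppress=True)
m=np.load("w1.npy",allow_pickle=True).item()
im=cv2.imread("pics/w1.png");g=cv2.cvtColor(im,cv2.COLOR_BGR2GRAY)
uv=np.array([[175,71],[349,72],[342,154],[178,152]],np.float32)
r=cv2.cornerSubPix(g,uv.reshape(-1,1,2).copy(),(4,4),(-1,-1),(3,30,.01)).reshape(-1,2);print(r)
W=np.array([onz(m,*p,.01)[:2] for p in r]);print(W*1000,[np.linalg.norm(W[i]-W[i-1]) for i in range(4)])
M=np.array([[-125,58],[125,58],[125,-58],[-125,-58]])/1000
rot=lambda a:np.array([[np.cos(a),-np.sin(a)],[np.sin(a),np.cos(a)]])
s=least_squares(lambda p:(M@rot(p[2]).T+p[:2]-W).ravel(),[.57,.16,-.05]);print(s.x,s.fun*1000)
X,Y,a=s.x;np.save("gauge.npy",s.x)
gw=lambda p:np.r_[np.array([X,Y])+rot(a)@np.array(p[:2]),p[2]]
# check housing tops
print(proj(m,[gw([x,y,.098]) for x,y in[(-.1205,.031),(-.0755,.031),(-.1205,-.031),(.1205,.031),(.1205,-.031)]]))
# white panels mask edges
hsv=cv2.cvtColor(im,cv2.COLOR_BGR2HSV)
wm=(hsv[...,1]<50)&(hsv[...,2]>120)
for sg,c in((1,240),(-1,240),(1,285),(-1,285)):
    rows=np.where(wm[:,c])[0]; rows=rows[(rows<70) if sg>0 else (rows>151)&(rows<205)]
    row=rows.min()-.5 if sg>0 else rows.max()+.5
    f=lambda t:proj(m,gw([(c-262)*.0015,sg*(.055+.062*np.cos(t)),.012+.062*np.sin(t)]))[0,1]-row
    print(sg,c,row,[round(f(t),1) for t in(0,.1,.2,.3,.4)])
for row in(195,200,205):
    c=np.where((hsv[row,240:280,1]<50)&(hsv[row,240:280,2]>100))[0]+240;print(row,c.min(),c.max())
c=np.where((hsv[8,240:290,1]<50)&(hsv[8,240:290,2]>120))[0]+240;print(8,c.min(),c.max())
for sg in(1,-1):
  for t in(.1,.2,.3):
    print(sg,t,proj(m,gw([0,sg*(.055+.08*np.cos(t)),.012+.08*np.sin(t)])),proj(m,gw([0,sg*(.055+.092*np.cos(t)),.012+.092*np.sin(t)])))
E
```

```text
[[174.9474  68.4805]
 [349.0663  73.6626]
 [343.4568 151.2111]
 [177.8926 150.4275]]
[[448.4864 230.6274]
 [694.8011 211.9188]
 [689.5014 101.8138]
 [437.8824 115.0887]] [np.float64(0.11602430409818781), np.float64(0.2470242037243472), np.float64(0.11023246387363893), np.float64(0.25196887509566024)]
[ 0.5677  0.1649 -0.0652] [-1.7723  0.2588  1.3813  2.6727 -0.8798 -2.9757  1.2708  0.0442]
[[155.9947  83.0806]
 [195.2292  83.7946]
 [160.232  137.7407]
 [365.6037  86.895 ]
 [359.9724 141.2192]]
1 240 21.5 [np.float64(1.1), np.float64(-0.0), np.float64(-0.6), np.float64(-0.6), np.float64(-0.1)]
-1 240 190.5 [np.float64(-1.4), np.float64(-0.5), np.float64(-0.0), np.float64(0.0), np.float64(-0.3)]
1 285 22.5 [np.float64(1.0), np.float64(-0.0), np.float64(-0.6), np.float64(-0.6), np.float64(-0.1)]
-1 285 191.5 [np.float64(-1.7), np.float64(-0.8), np.float64(-0.3), np.float64(-0.2), np.float64(-0.5)]
195 255 265
200 255 265
205 255 265
8 256 268
1 0.1 [[262.7935   6.3249]] [[262.9303  -4.4047]]
1 0.2 [[262.7395   5.2605]] [[262.8704  -5.8911]]
1 0.3 [[262.6747   4.9007]] [[262.7975  -6.559 ]]
-1 0.1 [[260.1144 201.7115]] [[260.0031 209.2073]]
-1 0.2 [[260.0455 202.535 ]] [[259.9217 210.3059]]
-1 0.3 [[259.9825 202.8604]] [[259.8466 210.8439]]
```

```bash
python3 - <<'E'
from h import *
np.set_printoptions(precision=4,suppress=True)
m=np.load("w1.npy",allow_pickle=True).item()
im=cv2.imread("pics/w1.png").astype(float); red=im[...,2]
# plate front/back long edges by gradient of red channel, columns clear of hinges and housings
def edge(cols,r0,r1,sign):
    P=[]
    for c in cols:
        d=sign*np.diff(red[r0:r1,c]); k=d.argmax(); P.append(onz(m,c,r0+k+.5,.01)[:2])
    P=np.array(P); v=np.polyfit(P[:,0],P[:,1],1); v=np.polyfit(*(P[abs(np.polyval(v,P[:,0])-P[:,1])<.004].T),1); return v
b=edge(list(range(180,215))+list(range(312,345)),60,82,-1); f=edge(list(range(183,218))+list(range(305,338)),142,165,1)
print(b,f,[np.polyval(v,.5677)*1000 for v in(b,f)])
X,Y,a=np.load("gauge.npy")
ms=cams.camera_model("side");mc=cams.camera_model("scene")
def gw(p,a=a,Y=Y): c,s=np.cos(a),np.sin(a); return np.array([X+c*p[0]-s*p[1],Y+s*p[0]+c*p[1],p[2]])
for sg in(1,-1):
  for t in(0,.1,.2,.3,.4):
    q=gw([0,sg*(.055+.092*np.cos(t)),.012+.092*np.sin(t)]); e=[gw([x,sg*(.055+.062*np.cos(t)),.012+.062*np.sin(t)]) for x in(-.06,.06)]
    print(sg,t,'side',proj(ms,q)[0],proj(ms,e).ravel(),'scene',proj(mc,q)[0],proj(mc,e).ravel())
a=cv2.imread("pics/side0.png")[160:210,240:330]; cv2.imwrite("pics/crop2.png",cv2.resize(a,None,fx=8,fy=8,interpolation=cv2.INTER_CUBIC))
E
```

```text
[-0.0629  0.2579] [-0.1269  0.1839] [np.float64(222.2358960961114), np.float64(111.84974685447817)]
1 0 side [262.17  171.261] [249.3173 175.5453 279.3646 172.439 ] scene [291.3156 121.5976] [274.7887 125.0169 305.5652 130.1601]
1 0.1 side [262.2273 169.0774] [249.3352 174.0433 279.4318 170.9628] scene [291.5241 120.155 ] [274.8652 124.0537 305.7635 129.2101]
1 0.2 side [262.355  166.9854] [249.3976 172.6087 279.5519 169.5516] scene [291.6963 118.893 ] [274.9132 123.2171 305.9395 128.3885]
1 0.3 side [262.5525 165.004 ] [249.504  171.2548 279.7241 168.2188] scene [291.8299 117.8269] [274.9321 122.5166 306.0912 127.7049]
1 0.4 side [262.8188 163.1517] [249.6538 169.9946 279.9472 166.9771] scene [291.923  116.9704] [274.9212 121.9608 306.2168 127.1676]
-1 0 side [288.6325 202.1387] [268.4323 200.5757 302.1819 196.4555] scene [278.4644 185.9104] [263.3101 175.7347 296.6263 181.7238]
-1 0.1 side [288.6785 199.54  ] [268.4318 198.8341 302.2325 194.7485] scene [278.6579 184.4992] [263.3774 174.7588 296.8291 180.7643]
-1 0.2 side [288.6263 196.844 ] [268.3733 197.03   302.2138 192.982 ] scene [278.8968 182.8607] [263.4778 173.6385 297.0574 179.6579]
-1 0.3 side [288.476 194.082] [268.2574 195.1834 302.1257 191.1757] scene [279.179  181.0095] [263.6104 172.3845 297.3088 178.4148]
-1 0.4 side [288.229  191.2864] [268.0852 193.315  301.9692 189.3498] scene [279.502  178.9637] [263.7743 171.0091 297.5809 177.0473]
```

View pics/crop2.png

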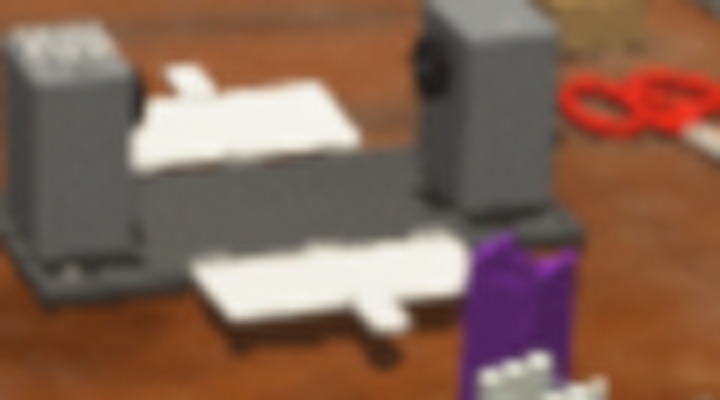

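The right panel's near corner is at crop (235,320) and its tab end at (395,330). The left tab end is at (188,68). That gives θ of about 0.1 for both shades. The right tab pinch point is about (0.559, 0.031, 0.020), so I'm going down to it.

>>> {"api": "send_rows", "payload": {"steps": [[5,-1,-0.11,3.5,1],[5,-1,-0.11,3.5,0],[5,-1,-0.11,3.5,0],[5,-1,-0.11,3.5,0],[5,-1,-0.11,3.5,0],[5,-1,-0.11,3.5,0],[5,-1,-0.11,3.5,0],[5,0,0,0,0],[5,0,0,0,0]]}}

```text
t: 3.6
ee_pos: [0.558, 0.0312, 0.0648]
tcp_rot: [0.731, 0.683, -0.0, -0.0]
wrist_force: [0.4, -0.8, 0.8]
gripper_width: 0.0502
grasp_force: 0.0
```

```bash
python3 - <<'E'
from h import *
np.set_printoptions(precision=4,suppress=True)
s=robot.state();print(s['t'],s['ee_pos'],R.from_quat(s['tcp_rot']).as_matrix()[:,1])
m=cams.camera_model("wrist");cv2.imwrite("pics/w2.png",cams.get_image("wrist")[:,:,::-1])
np.save("w2.npy",m,allow_pickle=True);print(proj(m,[[.559,.031,.02],s['ee_pos']]))
E
```

```text
3.6 [0.558  0.0312 0.0648] [ 0.9977 -0.0678 -0.0009]
[[267.4228 212.2188]
 [266.3276 240.2725]]
```

View pics/w2.png

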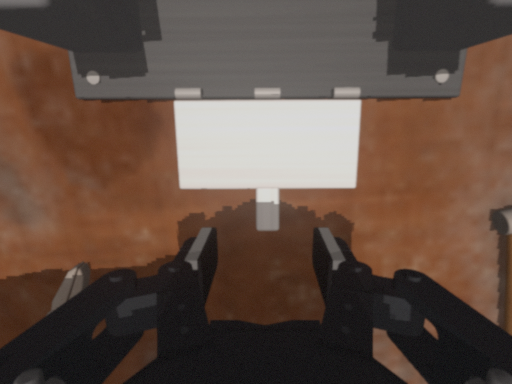

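The tab is centred at column 267.5 and its end is at row 230. The predicted pinch point (267,212) matches. I'm descending and pinching.

>>> {"api": "send_rows", "payload": {"newtons": 25, "steps": [[5,0,0.1,2,0],[5,0,0,2,0],[5,0,0,1.5,0],[5,0,0,0.6,0],[1,0,0,0,0],[1,0,0,0,0],[1,0,0,0,0],[1,0,0,0,0],[1,0,0,0,0]]}}

```text
t: 4.55
ee_pos: [0.5596, 0.0313, 0.004]
tcp_rot: [0.731, 0.682, 0.001, 0.0]
wrist_force: [-0.4, 1.9, 1.1]
gripper_width: 0.0151
grasp_force: 28.9
```

```bash
python3 - <<'E'
from h import *
np.set_printoptions(precision=4,suppress=True)
m=np.load("w2.npy",allow_pickle=True).item()
F=[onz(m,*p,.01) for p in((77,98.5),(461,97))]; print(np.array(F)*1000, 'yaw',np.arctan2(F[1][1]-F[0][1],F[1][0]-F[0][0]))
a=np.linspace(.1,1.57,16);y=.08*np.cos(a);z=.08*np.sin(a)
print(np.round(np.diff(y)*-100,2),np.round(np.diff(z)*100,2))
print(robot.state()['ee_pos'],robot.state()['wrist_force'],robot.state()['gripper_width'])
E
```

```text
[[440.4995 113.9961  10.    ]
 [689.3144  97.8542  10.    ]] yaw -0.06478448031039495
[0.12 0.19 0.27 0.34 0.4  0.47 0.53 0.58 0.63 0.67 0.71 0.74 0.76 0.78
 0.78] [0.78 0.76 0.74 0.71 0.67 0.63 0.58 0.53 0.47 0.4  0.34 0.26 0.19 0.12
 0.04]
[0.5596 0.0313 0.004 ] [-0.4088  1.9005  1.0657] 0.01506454927565347
```

>>> {"api": "send_rows", "payload": {"steps": [[1,0.12,0,-0.78,0],[1,0.19,0,-0.76,0],[1,0.27,0,-0.74,0],[1,0.34,0,-0.71,0],[1,0.4,0,-0.67,0],[1,0.47,0,-0.63,0],[1,0.53,0,-0.58,0],[1,0.58,0,-0.53,0],[1,0.63,0,-0.47,0],[1,0.67,0,-0.4,0],[1,0.71,0,-0.34,0],[1,0.74,0,-0.26,0],[1,0.76,0,-0.19,0],[1,0.78,0,-0.12,0],[1,0.78,0,-0.04,0],[1,0,0,0,0],[1,0,0,0,0]]}}

```text
t: 6.25
ee_pos: [0.5646, 0.1108, 0.0762]
tcp_rot: [0.731, 0.683, 0.0, 0.0]
wrist_force: [1.0, -1.2, 5.0]
gripper_width: 0.0153
grasp_force: 27.8
```

```bash
python3 - <<'E'
from h import *
s=robot.state();print(s['ee_pos'],s['wrist_force'],s['gripper_width'])
a=cams.get_image("side")[110:210,210:350,::-1]; cv2.imwrite("pics/s3.png",cv2.resize(a,None,fx=5,fy=5,interpolation=cv2.INTER_CUBIC))
E
```

```text
[0.56461359 0.11079471 0.07616996] [ 0.9746834  -1.22964365  4.95241718] 0.015293771329847607
```

View pics/s3.png

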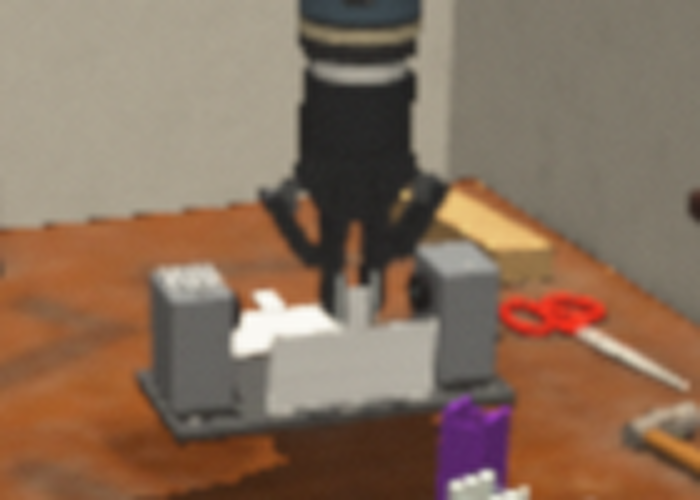

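The right shade stands upright. I'm releasing it, rising and going over to the left tab.

>>> {"api": "send_rows", "payload": {"steps": [[5,0,0,0,0],[5,0,0,0,0],[5,0,0,0,0],[5,0,0,-1,0],[5,0,0,-3,0],[5,0,0,-4,0],[5,3.14,0,0,0],[5,3.14,0,0,0],[5,3.14,0,0,0],[5,3.14,0,0,0],[5,3.14,0,2,0],[5,3.14,0,4,0],[5,0,0,4,0],[5,0,0,1,0],[5,0,0,0,0]]}}

```text
t: 7.8
ee_pos: [0.5763, 0.2972, 0.0452]
tcp_rot: [0.731, 0.682, -0.002, -0.0]
wrist_force: [0.3, -0.5, 0.7]
gripper_width: 0.0499
grasp_force: 0.0
```

```bash
python3 - <<'E'
from h import *
np.set_printoptions(precision=4,suppress=True)
s=robot.state();print(s['t'],s['ee_pos'],R.from_quat(s['tcp_rot']).as_matrix()[:,1])
m=cams.camera_model("wrist");im=cams.get_image("wrist")[:,:,::-1];cv2.imwrite("pics/w4.png",im);np.save("w4.npy",m,allow_pickle=True)
p=proj(m,[[.5772,.2988,.022],[.5779,.3108,.023]]);print(p)
E
```

```text
7.8 [0.5763 0.2972 0.0452] [ 0.9976 -0.0688 -0.0031]
[[267.4277 221.4239]
 [267.2635 203.2344]]
```

View pics/w4.png

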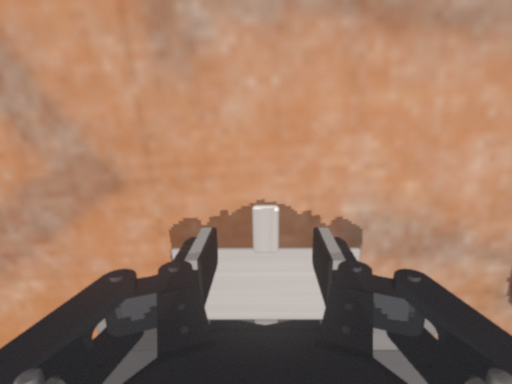

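The tab is at columns 252–279 with its end at row 204, against a predicted row 203. It lies between the fingers, so I'm pinching it and folding it up.

>>> {"api": "send_rows", "payload": {"steps": [[5,0,0,2,0],[5,0.1,0,1.5,0],[5,0,0,0.6,0],[1,0,0,0,0],[1,0,0,0,0],[1,0,0,0,0],[1,0,0,0,0],[1,0,0,0,0]]}}

```text
t: 8.65
ee_pos: [0.5768, 0.2993, 0.0062]
tcp_rot: [0.731, 0.683, -0.0, -0.001]
wrist_force: [-4.8, 1.6, 2.0]
gripper_width: 0.0152
grasp_force: 28.9
```

>>> {"api": "send_rows", "payload": {"steps": [[1,-0.12,0,-0.78,0],[1,-0.19,0,-0.76,0],[1,-0.27,0,-0.74,0],[1,-0.34,0,-0.71,0],[1,-0.4,0,-0.67,0],[1,-0.47,0,-0.63,0],[1,-0.53,0,-0.58,0],[1,-0.58,0,-0.53,0],[1,-0.63,0,-0.47,0],[1,-0.67,0,-0.4,0],[1,-0.71,0,-0.34,0],[1,-0.74,0,-0.26,0],[1,-0.76,0,-0.19,0],[1,-0.78,0,-0.12,0],[1,-0.78,0,-0.04,0],[1,0,0,0,0],[1,0,0,0,0]]}}

```text
t: 10.35
ee_pos: [0.5717, 0.2193, 0.0786]
tcp_rot: [0.731, 0.682, 0.0, -0.0]
wrist_force: [-7.4, 2.1, 1.0]
gripper_width: 0.0153
grasp_force: 29.3
```

```bash
python3 - <<'E'
from h import *
s=robot.state();print(s['t'],s['ee_pos'],s['wrist_force'],s['gripper_width'])
E
```

```text
10.35 [0.57171592 0.21930563 0.07860831] [-7.3938245   2.13725705  0.99490642] 0.015279467346176719
```

The left shade ends on its hinge line, with TCP y at 0.2193 against a predicted 0.2194. I'm releasing it and moving over to the stand.

>>> {"api": "send_rows", "payload": {"steps": [[5,0,0,0,0],[5,0,0,0,0],[5,0,0,0,0],[5,0,0,-1,0],[5,0,0,-4,0],[5,0,0,-4.5,0],[5,0,0,-4.5,0],[5,0,0,-4.5,0],[6,-4.5,-0.42,0,0],[6,-4.5,-0.42,0,0],[6,-4.5,-0.42,0,0],[6,-4.5,-0.42,0,0],[6,-4.5,-0.42,0,0],[6,-4.5,-0.42,0,0],[6,-4.5,-0.42,0,0],[6,-4.5,-0.42,0,0],[6,-4.5,-0.42,0,0],[6,-4.5,-0.42,0,0]]}}

```text
t: 12.15
ee_pos: [0.4987, -0.2285, 0.2636]
tcp_rot: [0.731, 0.682, 0.0, 0.001]
wrist_force: [1.3, -0.1, 0.8]
gripper_width: 0.0598
grasp_force: 0.0
```

>>> {"api": "send_rows", "payload": {"steps": [[6,0,0,0,-8.3],[6,0,0,0,-8.3],[6,0,0,0,-8.3],[6,0,0,0,-8.3],[6,0,0,0,-8.3],[6,0,0,0,-8.3],[6,0,0,0,-8.3],[6,0,0,0,-8.3],[6,0,0,0,-8.3],[6,0,0,0,-8.3],[6,0,0,0,-8.3],[6,0,0,0,-8.3],[6,0,0,0,-8.3],[6,0,0,0,0],[6,0,0,0,0]]}}

```text
t: 13.65
ee_pos: [0.4993, -0.2266, 0.263]
tcp_rot: [-0.119, 0.993, -0.0, 0.0]
wrist_force: [-0.2, 0.1, -0.6]
gripper_width: 0.0598
grasp_force: 0.0
```

```bash
python3 - <<'E'
from h import *
np.set_printoptions(precision=4,suppress=True)
s=robot.state();print(s['t'],s['ee_pos'],s['joints'],R.from_quat(s['tcp_rot']).as_matrix()[:,:2])
m=cams.camera_model("wrist");im=cams.get_image("wrist")[:,:,::-1];cv2.imwrite("pics/w5.png",im);np.save("w5.npy",m,allow_pickle=True)
print(m['origin'],proj(m,[[.495,-.234,.118]]))
sc=cams.get_image("scene")[:,:,::-1];cv2.imwrite("pics/scene5.png",sc)
g=cv2.resize(sc[115:190,235:335],None,fx=2.5,fy=2.5,interpolation=cv2.INTER_CUBIC)
c=np.zeros((384,770,3),np.uint8);c[:,:512]=im;c[:g.shape[0],515:515+g.shape[1]]=g;cv2.imwrite("pics/c5.png",c)
E
```

```text
13.65 [ 0.4993 -0.2266  0.263 ] [-0.426   0.2703  0.111   1.4108 -0.0002 -0.6652] [[-0.9715 -0.2369]
 [-0.2369  0.9715]
 [-0.0004 -0.0006]]
[ 0.4327 -0.2428  0.406 ] [[258.4798 173.9202]]
```

View pics/c5.png

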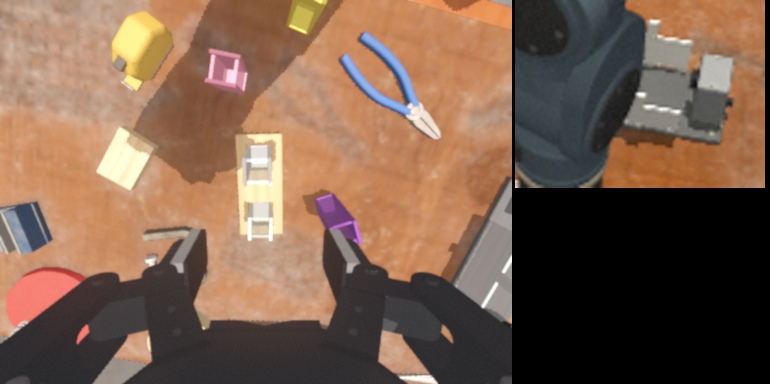

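The cells stand at about (259,165) (tall) and (260,220) (short), and the left shade is visibly upright in the inset. My viewing allowance is used up, so from here I measure numerically.

```bash
python3 - <<'E'
from h import *
np.set_printoptions(precision=4,suppress=True,linewidth=200)
m=np.load("w5.npy",allow_pickle=True).item(); im=cv2.imread("pics/w5.png"); hsv=cv2.cvtColor(im,cv2.COLOR_BGR2HSV)
S,V=hsv[...,1],hsv[...,2]
for r in range(128,246,3):
    print(r,''.join('#' if S[r,c]<40 and V[r,c]>170 else 'o' if S[r,c]<60 else '.' if V[r,c]>150 else ' ' for c in range(228,292)))
d=np.array([.97,.24,0]);n=np.array([-.24,.97,0])
for nm,c,h in(("tall",[.495,-.234],.118),("tallb",[.495,-.234],.022),("short",[.5706,-.2153],.078)):
    P=[np.array([*c,h])+a*.015*d+b*.015*n for a in(-1,1) for b in(-1,1)]; print(nm,proj(m,P).ravel())
print('stand',proj(m,[[.4587,-.2139,.022],[.4734,-.2697,.022],[.596,-.18,.022],[.608,-.233,.022]]).ravel())
E
```

```text
128               ..................................................
131               ..................................................
134         ........................................................
137        .....................ooooooooooo....ooooooooo............
140        .......................ooooo.............oooo............
143        ...........................................oo............
146        .............o####################o.......ooo............
149        ...........o##o####################........oo............
152        ..........o##oo####################o......ooo............
155         .......o###ooo#####################.......oo............
158         ......#############################o.....ooo............
161         ......##############################....oooo............
164         ......#####ooo#####################o..oooooo............
167       ........o####ooo######################..oooooo............
170 ..............o####oo#oooooooooooooooooo####..oooooo............
173 ...............####oo#oooooooooooooooooo###ooooooooo.........
[... 1278 characters left out ...]
ooooooooooooo####o..................
233 ...................o####oooooooooooooooo#####...................
236 ...................##########################o..................
239 ...................#####...............o#####o..................
242 ................................................................
245 ................................................................
tall [243.3378 159.299  273.3351 159.1805 244.0252 188.2623 273.2165 188.15  ]
tallb [248.4741 147.3363 271.2224 147.2455 248.8935 169.6896 271.1753 169.6024]
short [247.2002 218.0358 272.1044 217.9425 247.687  240.8756 272.0331 240.7863]
stand [281.4063 135.335  237.1657 136.188  280.2246 235.3891 242.3123 234.8332]
```

The rim sits at columns 242.5–272.5 and rows 156–185.5, so the tall cell is at about (0.492, -0.235). Its distance to the short cell comes to 80.4 mm, against 80 given. The rim edges are parallel to the tool axes. I'm centring and lowering part way to check.

>>> {"api": "send_rows", "payload": {"steps": [[6,0.9,-0.64,3,0],[6,0,0,4,0],[6,0,0,4,0],[6,0,0,0,0],[6,0,0,0,0]]}}

```text
t: 14.25
ee_pos: [0.492, -0.2349, 0.1531]
tcp_rot: [-0.121, 0.993, 0.0, -0.0]
wrist_force: [0.1, -0.7, -0.1]
gripper_width: 0.0604
grasp_force: 0.0
```

```bash
python3 - <<'E'
from h import *
np.set_printoptions(precision=4,suppress=True,linewidth=200)
s=robot.state();T=s['ee_pos'];M=R.from_quat(s['tcp_rot']).as_matrix();print(s['t'],T)
m=cams.camera_model("wrist"); im=cams.get_image("wrist")[:,:,::-1]; cv2.imwrite("pics/w6.png",im);np.save("w6.npy",m,allow_pickle=True);hsv=cv2.cvtColor(im,cv2.COLOR_BGR2HSV)
S,V=hsv[...,1],hsv[...,2]
for r in range(130,256,3):
    print(r,'|'+''.join('#' if S[r,c]<40 and V[r,c]>170 else 'o' if S[r,c]<60 else '.' if V[r,c]>150 else ' ' for c in range(190,340,2)))
P=[np.r_[T[:2],.118]+a*.015*M[:,0]+b*.015*M[:,1] for a in(-1,1) for b in(-1,1)]; print("expected if centred",proj(m,P).ravel())
E
```

```text
14.25 [ 0.492  -0.2349  0.1531]
130 |                                ...........................................
133 |                               ............................................
136 |                              .............................................
139 |                              .............................................
142 |                                ...........................................
145 |                                ...........................................
148 |                                 ..........................................
151 |                                                   ........................
154 |                     .. ...................................................
157 |                     ......................................................
160 |                     ......................................................
163 |                     ......................................................
166 |                     ......................................................
169 |          
[... 1727 characters left out ...]
###########o.................     ooooo
235 |ooooo    ................o##############ooooo###.................      oooo
238 |oooo     ................o##.................###..................      ooo
241 |ooo      .................#o.................o#o..................       oo
244 |oo       .......................o####o#####oo......................      oo
247 |o        ......................o###########oo.....................        o
250 |o        .....................oo###########oo.....................         
253 |         .....................oo###########oo.....................         
expected if centred [242.0085 239.6476 286.9356 239.6059 241.003  196.6054 287.8649 196.5652]
```

The rim is at columns 240–285 and rows 199–241, about 1.3 mm off centre in each direction. The side walls stick out past the cross-walls along the image's vertical, so the fingers are set to close on the frosted faces. I'm correcting the offset, lowering and gripping.

>>> {"api": "send_rows", "payload": {"newtons": 40, "steps": [[6,-0.12,-0.13,2,0],[6,0,0,2,0],[6,0,0,2,0],[6,0,0,1.8,0],[6,0,0,0,0],[4,0,0,0,0],[3.4,0,0,0,0],[2,0,0,0,0],[2,0,0,0,0],[2,0,0,0,0],[2,0,0,0,0],[2,0,0,0,0]]}}

```text
t: 15.5
ee_pos: [0.4947, -0.2364, 0.0763]
tcp_rot: [-0.121, 0.993, -0.001, 0.001]
wrist_force: [0.5, -0.6, 5.9]
gripper_width: 0.0297
grasp_force: 39.3
```

Gripped at 29.7 mm opening. I'm lifting clear.

>>> {"api": "send_rows", "payload": {"steps": [[2,0,0,-0.5,0],[2,0,0,-1,0],[2,0,0,-1.5,0],[2,0,0,-2,0],[2,0,0,-3,0],[2,0,0,-3,0],[2,0,0,-3,0],[2,0,0,-2,0],[2,0,0,0,0],[2,0,0,0,0]]}}

```text
t: 16.5
ee_pos: [0.4935, -0.2359, 0.2348]
tcp_rot: [-0.121, 0.993, -0.0, 0.0]
wrist_force: [0.2, 0.4, -1.4]
gripper_width: 0.0296
grasp_force: 39.5
```

```bash
python3 - <<'E'
from h import *
np.set_printoptions(precision=4,suppress=True,linewidth=200)
s=robot.state();T=s['ee_pos'];M=R.from_quat(s['tcp_rot']).as_matrix();print(s['t'],T,s['joints'][5],M[:,0],s['gripper_width'])
m=cams.camera_model("wrist"); im=cams.get_image("wrist")[:,:,::-1]; cv2.imwrite("pics/w7.png",im);hsv=cv2.cvtColor(im,cv2.COLOR_BGR2HSV)
S,V=hsv[...,1],hsv[...,2]
for r in range(170,300,3):
    print(r,'|'+''.join('#' if S[r,c]<40 and V[r,c]>170 else 'o' if S[r,c]<60 else '.' if V[r,c]>150 else ' ' for c in range(190,340,2)))
P=[np.r_[T[:2],T[2]+.0417]+a*.015*M[:,0]+b*.015*M[:,1] for a in(-1,1) for b in(-1,1)]; print("expected if centred",proj(m,P).ravel())
P=[np.r_[T[:2],T[2]-.0683]+a*.015*M[:,0]+b*.015*M[:,1] for a in(-1,1) for b in(-1,1)]; print("bottom",proj(m,P).ravel())
for n in("side","scene"):
    c=cams.get_image(n); cv2.imwrite(f"pics/{n}7.png",c[:,:,::-1])
E
```

```text
16.5 [ 0.4935 -0.2359  0.2348] -0.6894443661598472 [-0.9705 -0.2412 -0.0006] 0.029643882505318662
170 |                        ..........ooooo.ooo..oooo..........................
173 |                     ........o...oooooo.oooo..ooo..........................
176 |            ...............o.o....o.oo....o...ooo..........................
179 |            ...............o.o................ooo..........................
182 |            ..................oooo...ooooo.ooo.oo..........................
185 |           .................###################o...........................
188 | ....... ..................o####################...........................
191 |...........................o####################o..........................
194 |...........................######################..........................
197 |..........................o##o###################o.........................
200 |..........................###o####################.........................
203 |.........................o##oo####################...................     .
206 |.........................
[... 2036 characters left out ...]
###########ooooo####ooooooooooooooooooo
284 |ooooooooooooooooooo#####ooo#oo#oooo############ooooo####ooooooooooooooooooo
287 |ooooooooooooooooooo#####oo#ooooooo###############oo#####ooooooooooooooooooo
290 |ooooooooooooooooooo#####ooooooooooooo#######oo#o##o#####ooooooooooooooooooo
293 |ooooooooooooooooooo#####oooooooooooooooo####oooo##o#####ooooooooooooooooooo
296 |ooooooooooooooooooo#####oooooooooooooooooo####oo##o#####ooooooooooooooooooo
299 |oooooooooooooooooooo####################################ooooooooooooooooooo
expected if centred [228.2008 319.5769 300.8368 319.5026 225.5435 253.8065 303.3753 253.7346]
bottom [245.2772 221.1485 283.8433 221.1148 244.5397 183.7452 284.5229 183.7126]
```

The cell hangs straight in the fingers. Its bottom edge is at row 185 against 184 expected, and its rim at row 252 against 254. I'm carrying it above the gauge.

>>> {"api": "send_rows", "payload": {"steps": [[2,-0.7,1.54,0,0],[2,-1.41,3.08,0,0],[2,-1.41,3.08,0,0],[2,-1.41,3.08,0,0],[2,-1.41,3.08,0,0],[2,-1.41,3.08,0,0],[2,-1.41,3.08,0,0],[2,-1.41,3.08,0,0],[2,-1.41,3.08,0,0],[2,-1.41,3.08,0,0],[2,-1.41,3.08,0,0],[2,-1.41,3.08,0,0],[2,-0.7,1.54,0,0],[2,0,0,0,5.9],[2,0,0,0,5.9],[2,0,0,0,5.9],[2,0,0,0,0],[2,0,0,0,0],[2,0,0,0,0]]}}

```text
t: 18.55
ee_pos: [0.5683, 0.1633, 0.2341]
tcp_rot: [0.032, 0.999, -0.0, -0.0]
wrist_force: [-0.2, -0.7, -1.5]
gripper_width: 0.0296
grasp_force: 39.6
```

```bash
python3 - <<'E'
from h import *
np.set_printoptions(precision=4,suppress=True,linewidth=200)
s=robot.state();T=s['ee_pos'];M=R.from_quat(s['tcp_rot']).as_matrix();print(s['t'],T,M[:,0],M[:,1],s['gripper_width'])
m=cams.camera_model("wrist"); im=cams.get_image("wrist")[:,:,::-1]; cv2.imwrite("pics/w8.png",im);np.save("w8.npy",m,allow_pickle=True);hsv=cv2.cvtColor(im,cv2.COLOR_BGR2HSV)
S,V=hsv[...,1],hsv[...,2]
for r in range(0,384,6):
    print(f"{r:3d}",'|'+''.join(('#' if V[r,c]>170 else 'o' if V[r,c]>90 else '-' if V[r,c]>60 else ':') if S[r,c]<60 else ' ' for c in range(60,460,3)))
X,Y,a=.5686,.1643,-.065
c_,s_=np.cos(a),np.sin(a)
gw=lambda x,y,z:[X+c_*x-s_*y,Y+s_*x+c_*y,z]
for n,P in dict(lampcorners=[gw(x,y,.098) for x in(-.1205,-.0755) for y in(-.031,.031)],sens=[gw(x,y,.098) for x in(.1205,.0755) for y in(-.031,.031)],shL=[gw(x,.055,z) for x in(-.06,.06) for z in(.074,)],tabL=[gw(0,.055,.104)],shR=[gw(x,-.055,.074) for x in(-.06,.06)],tabR=[gw(0,-.055,.104)],plate=[gw(x,y,.01) for x in(-.125,.125) for y in(-.058,.058)]).items(): print(n,proj(m,P).round(0).tolist())
E
```

```text
18.55 [0.5683 0.1633 0.2341] [-0.998   0.0633  0.0005] [ 0.0633  0.998  -0.0003] 0.029601875828599973
  0 |                                                                                                                                      
  6 |                                                                                                                                      
 12 |oooo                                                                                                                                  
 18 |oooooooo                                                                                                                              
 24 |ooooooooooo                                                                                                                           
 30 | ooooooooooooo                                                                                                                        
 36 |      oooooo ooo                                                                                                                      
 42 |            o
[... 7593 characters left out ...]
::::::::::::::::::::::::::::::::::::::::::::::::::::::::::::::oooo-:::::::::::::::::--::
372 |o---------:::::::::::::-oo-::::::::::::::::::::::::::::::::::::::::::::::::::::::::::::::::::::::::::::::::::::ooo-::::::::::::-------
378 |o---------:::::::::::-o-::::::::::::::::::::::::::::::::::::::::::::::::::::::::::::::::::::::::::::::::::::::::::oo:::::::::::-------
lampcorners [[231.0, 49.0], [301.0, 49.0], [232.0, 102.0], [300.0, 102.0]]
sens [[237.0, 288.0], [294.0, 288.0], [236.0, 251.0], [295.0, 251.0]]
shL [[320.0, 119.0], [315.0, 229.0]]
tabL [[323.0, 184.0]]
shR [[212.0, 119.0], [217.0, 229.0]]
tabR [[209.0, 183.0]]
plate [[216.0, 60.0], [315.0, 60.0], [224.0, 254.0], [307.0, 254.0]]
```

The cell is over the gauge. The shade tops look slightly wider apart than for 1.57 rad, so I'm measuring their angle precisely before going on.

```bash
python3 - <<'E'
from h import *
np.set_printoptions(precision=3,suppress=True,linewidth=220)
m=np.load("w8.npy",allow_pickle=True).item(); im=cv2.imread("pics/w8.png"); S=cv2.cvtColor(im,cv2.COLOR_BGR2HSV)
for r in(140,180,200):
    for a,b in((192,224),(312,342)): print(r,a,'V',S[r,a:b,2].tolist(),'\n      S',S[r,a:b,1].tolist())
X,Y,a=.5686,.1643,-.065
c_,s_=np.cos(a),np.sin(a)
gw=lambda x,y,z:[X+c_*x-s_*y,Y+s_*x+c_*y,z]
for sg in(-1,1):
  for t in(1.37,1.42,1.47,1.52,1.57):
    o=[]
    for x,r,h in((-.036,.062,.002),(0,.092,.003),(.022,.062,.002)):
      for k in(1,-1): # k=1 outer/under face, -1 inner
        y=.055+r*np.cos(t)+k*h*np.sin(t); z=.012+r*np.sin(t)-k*h*np.cos(t)
        o.append(proj(m,gw(x,sg*y,z))[0])
    print(sg,t,np.array(o).round(1).ravel())
E
```

```text
140 192 V [138, 136, 137, 136, 136, 136, 135, 134, 137, 136, 138, 154, 190, 205, 208, 195, 172, 159, 157, 156, 157, 157, 155, 155, 156, 156, 156, 155, 152, 137, 122, 116] 
      S [126, 131, 128, 131, 129, 131, 128, 128, 123, 118, 113, 71, 31, 20, 16, 17, 19, 21, 19, 20, 19, 21, 20, 20, 20, 18, 20, 20, 20, 17, 21, 18]
140 312 V [160, 158, 159, 158, 157, 159, 159, 159, 158, 159, 198, 255, 255, 255, 242, 217, 212, 210, 211, 211, 213, 214, 213, 211, 209, 206, 206, 206, 206, 207] 
      S [22, 23, 21, 24, 21, 22, 21, 24, 21, 24, 17, 7, 0, 0, 30, 78, 103, 109, 110, 110, 108, 107, 108, 110, 113, 115, 114, 116, 114, 117]
180 192 V [135, 137, 137, 156, 191, 206, 210, 210, 204, 185, 168, 160, 158, 158, 157, 156, 153, 155, 156, 157, 157, 158, 159, 158, 158, 157, 157, 157, 158, 157, 149, 131] 
      S [132, 128, 125, 65, 24, 17, 16, 16, 18, 18, 21, 19, 21, 19, 21, 21, 22, 21, 21, 21, 19, 21, 21, 19, 19, 19, 21, 19, 19, 18, 21, 21]
180 312 V [162, 161, 160, 162, 161, 160, 159, 159, 156, 157, 157, 157, 158, 160, 161, 162, 187, 241, 255, 255, 255, 255, 255, 228, 212, 208, 209, 209, 209, 209] 
    
[... 853 characters left out ...]
 192.1 183.  198.  183.3 205.  196.  208.5 196.2]
-1 1.47 [204.8 142.6 208.6 142.6 196.6 183.2 202.6 183.4 207.7 196.2 211.3 196.3]
-1 1.52 [207.7 142.6 211.6 142.6 201.2 183.3 207.3 183.4 210.5 196.3 214.1 196.3]
-1 1.57 [210.7 142.6 214.6 142.6 205.9 183.4 212.1 183.4 213.3 196.3 216.9 196.3]
1 1.37 [332.3 142.6 328.7 142.7 343.8 182.9 338.1 183.2 329.  196.  325.5 196.2]
1 1.42 [329.5 142.7 325.9 142.7 339.5 183.2 333.6 183.4 326.3 196.1 322.8 196.3]
1 1.47 [326.7 142.7 322.9 142.7 335.  183.3 329.  183.5 323.6 196.3 320.  196.4]
1 1.52 [323.8 142.7 320.  142.8 330.4 183.4 324.3 183.5 320.8 196.4 317.2 196.4]
1 1.57 [320.8 142.8 317.  142.7 325.7 183.5 319.5 183.5 318.  196.4 314.4 196.4]
```

Both shades measure about 1.46 rad (right 1.455, left 1.467), above the 1.4 limit, and they agree symmetrically about the gauge pose. I'm lowering the cell into the light path.

>>> {"api": "send_rows", "payload": {"steps": [[2,0,0.1,1.5,0],[2,0,0,2.5,0],[2,0,0,2.5,0],[2,0,0,2.5,0],[2,0,0,2,0],[2,0,0,1.5,0],[2,0,0,0.8,0],[2,0,0,0.3,0],[2,0,0,0,0],[2,0,0,0,0],[2,0,0,0,0],[2,0,0,0,0],[2,0,0,0,0]]}}

```text
t: 19.9
ee_pos: [0.5687, 0.1646, 0.0987]
tcp_rot: [0.033, 0.999, 0.0, 0.0]
wrist_force: [-0.5, 0.3, -1.2]
gripper_width: 0.0299
grasp_force: 39.5
```

```bash
python3 - <<'E'
from h import *
np.set_printoptions(precision=4,suppress=True,linewidth=200)
s=robot.state();T=s['ee_pos'];M=R.from_quat(s['tcp_rot']).as_matrix();print(s['t'],T,M[:,1],s['wrist_force'],s['gripper_width'],s['grasp_force'])
m=cams.camera_model("wrist"); im=cams.get_image("wrist")[:,:,::-1]; cv2.imwrite("pics/w9.png",im);S=cv2.cvtColor(im,cv2.COLOR_BGR2HSV)
for n in("side","scene"): cv2.imwrite(f"pics/{n}9.png",cams.get_image(n)[:,:,::-1])
# cell rim / bottom now
for r in range(170,310,5): print(r,'|'+''.join('#' if S[r,c,1]<40 and S[r,c,2]>170 else 'o' if S[r,c,1]<60 and S[r,c,2]>90 else '.' for c in range(190,340,2)))
P=[T+[0,0,h]+a*.015*M[:,0]+b*.015*M[:,1] for h in(.0417,-.0683) for a in(-1,1) for b in(-1,1)]; print(proj(m,P).round(0).tolist())
# side view: rim
ms=cams.camera_model("side"); print("side rim/bottom pred",proj(ms,[T+[0,0,.0417],T+[0,0,-.0683]]))
si=cv2.cvtColor(cv2.imread("pics/side9.png"),cv2.COLOR_BGR2HSV)
u=int(proj(ms,T)[0,0])
for r in range(125,200,2): print(r,'|'+''.join('#' if si[r,c,1]<40 and si[r,c,2]>150 else 'o' if si[r,c,1]<60 and si[r,c,2]>80 else '-' if si[r,c,1]<60 else '.' for c in range(225,335)))
E
```

```text
19.9 [0.5687 0.1646 0.0987] [0.0652 0.9979 0.0001] [-0.4611  0.3383 -1.1878] 0.029921258586861166 39.546359181404114
170 |oooooooooooooooooooooooooooooooooooooooooooooooooooooooooo##oooooo#oooooooo
175 |ooooooooooooooooooooooooooooooooooooooooooooooooooooooooo#oooooooo#oooooooo
180 |oooooooooooooooooooooooooooooooooooooooooooooooooooooooooooooooooo#oooooooo
185 |oooooooooooooooooooooooooooooo################ooooooooooooooooooooooooooooo
190 |oooooooooooooooooooooooooooooo################ooooooooooooooooooooooooooooo
195 |oooooooooooooooooooooooooooooo################ooooooooooooooooooooooooooooo
200 |oooooooooooooooooooooooooooooo################ooooooooooooooooooooooooooooo
205 |oooooooooooooooooooooooooooooo################ooooooooooooooooooooooooooooo
210 |oooooooooooooooooooooooooooooo################ooooooooooooooooooooooooooooo
215 |ooooooooooooooooooooooooooooooo###############ooooooooooooooooooooooooooooo
220 |ooooooooooooooooooooooooooooooo##############oooooooooooooooooooooooooooooo
225 |ooooooooooooooooooooooooooooooooooooooooooooooooooooooooooooooooooooooooooo
230 |oooooo
[... 5185 characters left out ...]
....
189 |...............oo--ooooooooooooo-ooooo#####################oooooooooo#ooooooo..oooooo--.......................
191 |.................ooooooooooo----ooooooo####ooooooooooooooo---------------.....................................
193 |..................oo---oo---oooooooooooooooo-------------.....................................................
195 |...................-oooooooooooooo-----.......................................................................
197 |.....................-........................................................................................
199 |..............................................................................................................
```

The cell is at beam mid: centre (0.5687, 0.1646), window height about 70.4 mm, axes square. Wrist force shows no contact and the cell hasn't slipped in the grip. I'm handing in.

```bash
python3 -c "
from plant import job;print(job.job_done())"
```

```text
the job is handed in; nothing more can be done
None
```

I handed the job in with both shades standing at about 1.46 rad and the tall cell held upright by its frosted faces, its window centred on the beam to within about 1 mm by my measurements; no verdict came back.

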